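# Close and lock the gated jig jaw

## Robot

A 7-joint arm with a two-finger parallel gripper is mounted at the origin on a cart in front of the work surface, level with it; the furniture and walls round the work are solid. World frame = base frame: x ahead of the robot, y to its left, z up, the work surface at z = 0. Lengths are in m, angles in rad, forces in N, time in s.
With the tool pointing down it reaches from about 0.4 to 0.875 m from the base axis. Payload 19.3 kg.
Tool frame: the origin (TCP) lies midway between the tips of the shut fingers; the grasp point (between the pads) lies 19 mm behind it (bot.pinch_z is the distance from the TCP to the grasp point, in m); z points along the fingers, y is the line along which they close (so a half turn about z gives the same grasp; the last joint's range is limited). The gripper opens to 85 mm and grips with 20 to 120 N. Pads are 22 mm wide; open, the fingers measure 114 mm over their backs; the gripper's body (76 mm by 85 mm) begins 54 mm behind the grasp point. The pads swing forward as they close: fully open they stand 13 mm farther back than shut.
Start: joints at [-1.413, 0.521, -0.036, 1.599, 0.021, 1.021, -0.113], TCP at [0.141, 0.609, 0.231] pointing down, gripper open.
Joint ranges: [-2.91, 2.91], [-0.3, 2.13], [-1.5, 1.42], [0.17, 2.43], [-1.26, 4.41], [0.16, 1.93], [-2.52, 2.52]. Speed limits (rad/s): [1.89, 1.89, 2.39, 2.39, 3.01, 3.01, 3.01].

## Interface

Orientations are given as [roll, pitch, yaw] about the fixed x, y, z axes, in that order (R = Rz(yaw) Ry(pitch) Rx(roll)).
In Python, from workcell import observe, viewer, bot gives the robot as it stands. The module is installed in compiled form; this text tells all that it offers.
- The arm moves only by the tool play_rows, never from a script. Its argument "motion" is a list of rows, each a list of 7 numbers: the shift along the tool's x, y, z in cm, then the turn, a rotation vector about the tool's x, y, z in rad, then the opening, from -1 (shut) to 1 (fully open), so that 0 is half open. A call has exactly 5 rows; each row is the pose to reach, as a shift and turn from the pose commanded when the call began, along the tool's axes at that moment; what a row does not reach only later rows make up. A row lasts 1/10 s, in which the tool goes at most 50 mm and 8.59 degrees, less where a joint would pass 70% of its speed; a pose out of reach is approached as far as the arm can. A call with a gripper value outside its range is refused whole. The fingers move at their own pace and stop on an object; "squeeze" is the grip in N (left out, the last holds). Time passes only in rows, so rows that repeat a pose let the fingers close, or fill a call up. It gives the time, the measured TCP pose, the force, the opening and the grip force at its end, in the units of the state.
- observe(): the state, without advancing time (a new reading comes with each control period).
- viewer.grab_frame(name): name is "scene" or "side" or "wrist"; returns (picture, depth): 480x640x3 uint8, red, green, blue; 480x640 float32, m along the optical axis (not along the pixel's ray), 0 where there is no reading.
- viewer.camera_info(name): a dict with "fx", "fy", "cx", "cy" (pixels), "R" (3x3) and "t" (3): a world point X has camera coordinates R X + t. Camera axes: x right, y down, z forward; pixel columns grow to the right and rows downward; lengths in m; the calibration is good to about 2 mm. A picture is of the moment at which its call begins: read the wrist's pose just before it. camera_info takes no time and is no camera call; for the wrist camera it gives the pose at the moment of the call.
- bot.job_done(): hands the job in; it is judged then, once.
The state is a dict: "clock": time; "qpos": joint angles; "qd": joint speeds; "joint_efforts": joint torques, N m; "position": TCP position; "tool_rot": TCP orientation; "force": force on the tool from outside, world axes, zero at the start; "moment": the same for the moment, N m; "grip_width": finger opening in m; "finger_force": force on a finger pad.
Only numpy, scipy, OpenCV 4.12 (cv2) and the standard library are available. Lean on these libraries where they do the work, as an engineer would, in place of code of your own. Each camera call takes 0.05 s, during which the arm holds its last target. There are 200 camera calls.

## Task

Close the bench jig on the brass dapping block and lock it, pushing its upright knob from the side with your fingertips: push the knob along the long leg of the L-shaped slot until the jaw is fully home, then push it sideways to the very end of the short leg. Push gently, do not pinch the knob, leave the block sitting on the jig without lifting it, and do not disturb the things standing about.

Things in the scene. Friction and masses are not known exactly. Their poses are not given: they have to be found in the camera images.
- jig: Dark steel holding jig fixed to the bench, bed 270x110x12 mm. Origin on the underside on the centre line, 150 mm from the knob end (-x), 120 mm from the fixed-jaw end (+x); z up. +x runs from the knob to the fixed jaw (at x = 100 to 116 mm, 46 mm high), +y is the way the slot's short leg turns off. Pale gate plate over x = -148 to -30, y = -50 to 50 mm, top 34 mm, its screw heads 38 mm above the bench.
- slot_corner (a point): Corner of the L-shaped slot in the gate plate, at its top, 34 mm above the bench; where the knob's axis stands when the jaw is home (jig x = -55, y = -15 mm). The slot is 15 mm wide; its long leg runs 70 mm back from here along jig -x, its short leg 35 mm along jig +y.
- slot_end (a point): End of the short leg, at the plate's top: where the knob's axis stands when locked (jig x = -55, y = +20 mm).
- jaw (a joint): Slide of the jaw, with the knob, along jig +x, in m: 0 = fully open (knob axis at jig x = -125 mm), 0.070 = home at the corner. Starts at 0 to 0.02. The moving jaw plate is 68 mm wide, 44 mm high, its face 113 mm ahead (+x) of the knob's axis; when home it leaves 41.5 mm to the fixed jaw. No spring: about 2 N of friction, up to 6 N more when it pushes the block; it stays where it is left.
- knob (a joint): Cross slide of the knob and its pin along jig +y, in m: 0 = in the long leg (jig y = -15 mm), 0.035 = at the end of the short leg (y = +20 mm). Blocked by the slot until the jaw is home. No spring, about 1.2 N of friction; the 12 mm pin has 1.5 mm of play on each side in the slot.
- knob_mid (a point): Point on the knob's upright axis, 62 mm above the bench. The knob is a dark steel round post with fine rings, 22 mm across from 42 to 85 mm above the bench, with a 26 mm collar at 36 to 40 mm; it cannot be lifted out. Gentle means under about 30 N: a few N move it, and a firm stop is felt at the corner and at the end.
- dapping_block: Brass dapping cube, 40 mm, loose on the bed of the jig between the jaws, its top 52 mm above the bench. Origin at the centre of its underside (12 mm above the bench). Starts within 5 mm of the fixed jaw; the moving jaw may nudge it home.
- brass_tube: Bystander: short length of plain brass tube standing on the bench, 28 mm across, 28 mm high; origin at the centre of its underside.
- beeswax: Bystander: yellow-brown block of beeswax lying on the bench, 32x46x21 mm; origin at the centre of its underside.
- dapping_punch_0: Bystander: steel dapping punch standing upright on the bench, 16 mm across, 68 mm high; origin at the centre of its underside.
There are look-alikes about, which are no part of the job. What is shaped like the dapping_block but orange or turquoise is not meant.

How it is judged:
By the outcome, as a careful person would: the job done as asked, in the order asked, and still so for the second after the job is handed in, with the robot touching nothing.
It also fails if it takes over 48 s, if anything falls off the work surface, if the arm or the gripper's body presses on something with over 40 N, if the wrist force passes 120 N, or if a joint passes its speed limit or range.

## Working session

There is one attempt and no reset: what is moved stays moved. The work goes in short steps, Python scripts to look and compute and a tool call to move; the robot and the scene stay as the last step left them, time stands still between calls to the robot, and variables do not carry over. Pictures are saved under pics/ and viewed, at most 10 in all, crops included, and the job is handed in when it is done.

Besides the shell and the picture viewer there is one more tool, called after "Emit:" as name([rows], argument=value, ...), one row to a line, values as JSON. play_rows: Moves the arm, as the interface text tells. Its arguments: {"type":"object","properties":{"motion":{"type":"array"},"squeeze":{"type":"number"}},"required":["motion"]}

```bash
mkdir -p pics; python3 - <<'E'
from workcell import observe, viewer, bot
import cv2
for n in ("scene","side"):
    p,d=viewer.grab_frame(n); cv2.imwrite(f"pics/{n}0.png",p[:,:,::-1])
    i=viewer.camera_info(n); print(n,i)
s=observe(); print(s)
E
```

```text
scene {'fx': 441.63504085111816, 'fy': 441.63504085111816, 'cx': 312.2486621198521, 'cy': 241.41932972819188, 'R': array([[ 0.77638649, -0.62974139, -0.02549132],
       [-0.29675051, -0.32957288, -0.89628168],
       [ 0.55602442,  0.70342555, -0.44275201]]), 't': array([-0.41024057,  0.23772987,  0.51726086])}
side {'fx': 547.9148190549472, 'fy': 547.9148190549472, 'cx': 323.6552448365259, 'cy': 236.87010579818264, 'R': array([[ 0.98413279, -0.17708871,  0.01105614],
       [-0.10773409, -0.64589507, -0.7557863 ],
       [ 0.14098233,  0.74260295, -0.65472501]]), 't': array([-0.53154253,  0.16526609,  0.79426111])}
{'clock': 0.1, 'qpos': array([-1.41322999,  0.52196029, -0.03634378,  1.59996528,  0.02120453,
        1.02107624, -0.11279312]), 'qd': array([ 0.00095296, -0.00235283,  0.00016915, -0.00135268,  0.00097894,
        0.0008911 ,  0.00099684]), 'joint_efforts': array([ 2.50005258e-03, -9.28466392e+01,  1.98338538e+00, -3.70529437e+01,
        1.81267230e-02,  5.58318352e-03, -1.46548842e-05]), 'position': array([0.1410825 , 0.60855518, 0.23077431]), 'tool_rot': array([-3.14057078e+00,  6.69158627e-05,  2.91383905e+00]), 'force': array([0.78157244, 0.16489399, 0.08757092]), 'moment': array([-0.00042864,  0.02318032, -0.06860227]), 'finger_force': 0.0, 'grip_width': 0.08530407979686463}
```

View pics/scene0.png

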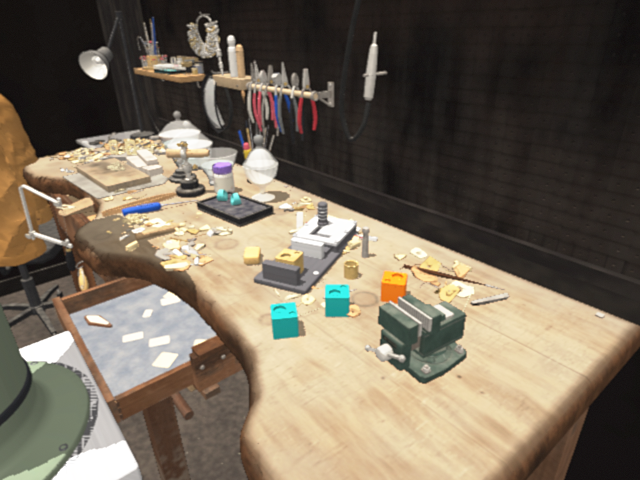

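View pics/side0.png

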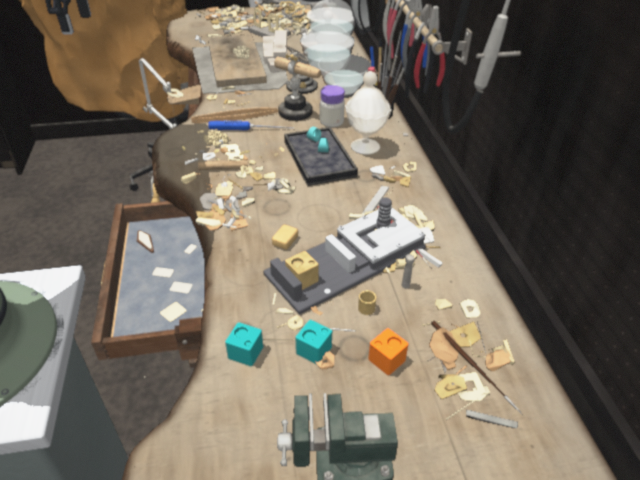

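Side view: the jig runs from its knob (385,210) to the fixed jaw (285,275). The brass block is at (301,268), the tube at (367,302), the punch at (408,272) and the wax at (285,237). The cubes at (245,343), (314,340) and (388,351) are turquoise, turquoise and orange, so they are decoys. I'll enlarge a crop to confirm.

```bash
cat > h.py <<'E'
import numpy as np
from workcell import viewer
def ray(n,u,v,z,i=None):
    i=i or viewer.camera_info(n); R,t=i["R"],i["t"]; c=-R.T@t
    d=R.T@np.array([(u-i["cx"])/i["fx"],(v-i["cy"])/i["fy"],1]); return c+d*(z-c[2])/d[2]
def proj(n,X,i=None):
    i=i or viewer.camera_info(n); p=i["R"]@np.array(X)+i["t"]; return np.array([i["cx"]+i["fx"]*p[0]/p[2],i["cy"]+i["fy"]*p[1]/p[2]])
E
python3 - <<'E'
import cv2
a=cv2.imread("pics/side0.png")[180:320,255:455]; b=cv2.imread("pics/scene0.png")[190:300,240:390]
cv2.imwrite("pics/c1.png",cv2.resize(a,None,fx=4,fy=4,interpolation=cv2.INTER_CUBIC))
cv2.imwrite("pics/c2.png",cv2.resize(b,None,fx=5,fy=5,interpolation=cv2.INTER_CUBIC))
E
```

```text
(no output)
```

View pics/c1.png

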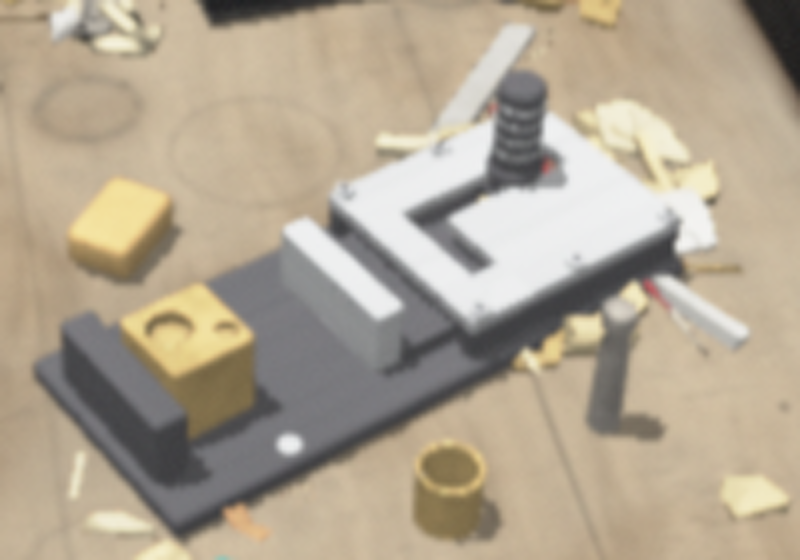

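View pics/c2.png

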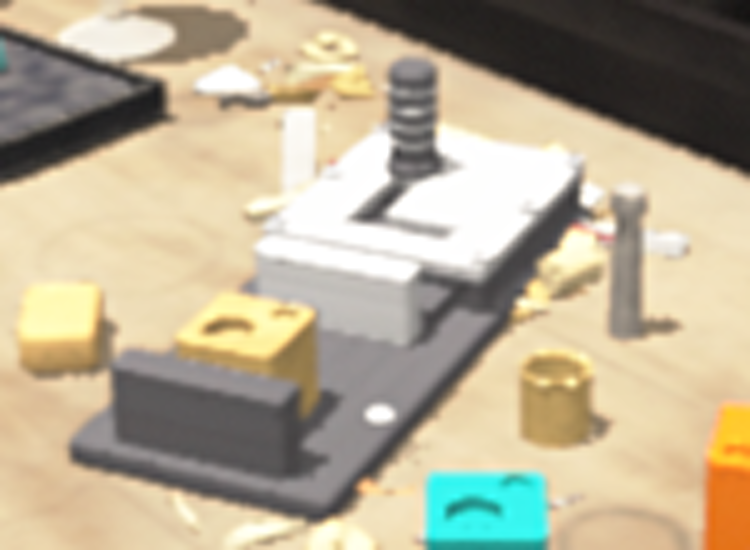

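The c1 crop confirms the brass cube in the jig at c1 (190,355); the orange and turquoise cubes stand apart from it. The plate corners are at c1 (330,195), (468,322), (678,222) and (548,112), the knob top at (522,88), and the short leg ends at (480,268). Next I fit the jig pose.

```bash
python3 - <<'E'
from h import *
import cv2
S=lambda x,y:(255+x/4,180+y/4); C=lambda x,y:(240+x/5,190+y/5)
obs=[("side",S(330,195),.034,-30,-50),("side",S(468,322),.034,-30,50),("side",S(678,222),.034,-148,50),("side",S(548,112),.034,-148,-50),
("side",S(37,366),.012,120,-55),("side",S(180,526),.012,120,55),
("scene",C(72,450),.012,120,-55),("scene",C(318,512),.012,120,55),("scene",C(580,163),.034,-148,50),("scene",C(482,268),.034,-30,50)]
for sel in (("side",),("scene",),("side","scene")):
    o=[k for k in obs if k[0] in sel]
    W=np.array([ray(n,*uv,z)[:2] for n,uv,z,_,_ in o]); J=np.array([[a,b] for *_,a,b in o])/1e3
    Jm,Wm=J.mean(0),W.mean(0); H=(J-Jm).T@(W-Wm); yaw=np.arctan2(H[0,1]-H[1,0],H[0,0]+H[1,1])
    R=np.array([[np.cos(yaw),-np.sin(yaw)],[np.sin(yaw),np.cos(yaw)]]); t=Wm-R@Jm
    print(sel,yaw,t,"res mm",((J@R.T+t-W)*1e3).round(1).tolist())
tj=lambda w:(R.T@(np.array(w)[:2]-t)*1e3).round(1)
for n,uv,z,l in [("side",S(522,86),.085,"knobtop"),("scene",C(413,70),.085,"knobtop"),("side",S(345,262),.044,"jaw top c"),
 ("side",S(618,308),.068,"punch"),("side",S(450,465),.028,"tube"),("side",S(122,205),.021,"wax"),("side",S(188,330),.052,"block"),("side",S(445,240),.034,"legmid")]:
    p=ray(n,*uv,z); print(l,n,p.round(4),tj(p))
for l,a,b in [("corner",-55,-15),("end",-55,20),("knobstart",-125,-15)]: print(l,(R@np.array([a,b])/1e3+t).round(4))
i=viewer.camera_info("wrist"); c=-i["R"].T@i["t"]; print("wrist cam",c,i["R"][2])
E
```

```text
('side',) -2.711948444316794 [0.58354166 0.07987636] res mm [[0.5, -1.9], [2.1, -4.2], [4.4, -1.2], [-2.5, 5.6], [-2.3, 2.6], [-2.2, -0.9]]
('scene',) -2.6868099278506627 [0.57853266 0.07698611] res mm [[-2.1, 3.8], [3.9, -2.4], [1.4, 1.1], [-3.2, -2.5]]
('side', 'scene') -2.7036360584373385 [0.5817754  0.07861131] res mm [[-1.8, -3.1], [0.7, -5.0], [2.5, -1.2], [-5.2, 5.3], [-4.1, 0.2], [-3.1, -2.9], [1.1, 7.7], [5.5, 0.6], [5.0, 0.1], [-0.5, -1.7]]
knobtop side [0.6713 0.138  0.085 ] [-106.2  -15.8]
knobtop scene [0.6669 0.1322 0.085 ] [-99.8 -12.4]
jaw top c side [0.5846 0.0847 0.044 ] [-5.1 -4.3]
punch side [0.6782 0.0145 0.068 ] [-60.2  99. ]
tube side [ 0.6051 -0.0198  0.028 ] [20.7 99. ]
wax side [0.5005 0.1633 0.021 ] [  37.7 -111.2]
block side [0.5131 0.0466 0.052 ] [75.8 -0.2]
legmid side [0.6322 0.1024 0.034 ] [-55.7  -0.1]
corner [0.6252 0.1155]
end [0.6401 0.0838]
knobstart [0.6886 0.1452]
wrist cam [0.06714749 0.62645591 0.37350367] [ 0.29160183 -0.06894824 -0.95405163]
```

Emit:
play_rows([
  [-4, -2, 0, 0, 0, 0.14, -1],
  [-8, -4, 0, 0, 0, 0.28, -1],
  [-12, -6, 0, 0, 0, 0.42, -1],
  [-16, -8, 0, 0, 0, 0.56, -1],
  [-20, -10, 0, 0, 0, 0.7, -1],
], squeeze=40)

```text
clock: 0.6
position: [0.3145, 0.4648, 0.2312]
tool_rot: [-3.141, 0.0, 2.208]
force: [-0.2, 1.1, -0.8]
grip_width: 0.0124
finger_force: 0.0
```

```bash
cat >> h.py <<'E'
import sys
from scipy.spatial.transform import Rotation as Ro
from workcell import observe
def goto(p,yaw):
    s=observe(); T=Ro.from_euler("xyz",s["tool_rot"]); G=Ro.from_euler("xyz",[np.pi,0,yaw])
    print("clk",s["clock"],"pos",s["position"].round(4),"rot",s["tool_rot"].round(3),"q",s["qpos"].round(2),"F",s["force"].round(1),"gw",round(s["grip_width"],4))
    print("shift cm",(T.inv().apply(np.array(p)-s["position"])*100).round(2),"turn",(T.inv()*G).as_rotvec().round(3))
E
python3 -c "
from h import *
goto([.702,.1515,.2],.436)"
```

```text
clk 0.6 pos [0.3145 0.4648 0.2312] rot [-3.141  0.     2.208] q [-1.2   0.42  0.17  1.78 -0.08  0.95 -0.36] F [-0.2  1.1 -0.8] gw 0.0124
shift cm [-48.24  12.5    3.12] turn [-0.     0.     1.772]
```

Emit:
play_rows([
  [-4.5, 1, 0, 0, 0, 0.14, -1],
  [-9, 2, 0, 0, 0, 0.28, -1],
  [-13.5, 3, 0.5, 0, 0, 0.42, -1],
  [-18, 4, 1, 0, 0, 0.56, -1],
  [-22.5, 5, 1.5, 0, 0, 0.7, -1],
])

```text
clock: 1.1
position: [0.4894, 0.3147, 0.2161]
tool_rot: [-3.142, 0.0, 1.508]
force: [-0.0, 1.4, -1.0]
grip_width: 0.0001
finger_force: 0.0
```

```bash
python3 -c "
from h import *
goto([.702,.1515,.2],.436)"
```

```text
clk 1.1 pos [0.4894 0.3147 0.2161] rot [-3.142  0.     1.508] q [-0.93  0.5   0.37  1.75 -0.22  0.94 -0.54] F [-0.   1.4 -1. ] gw 0.0001
shift cm [-14.96  22.24   1.61] turn [-0.     0.     1.072]
```

Emit:
play_rows([
  [-3, 4, 0.3, 0, 0, 0.14, -1],
  [-6, 8, 0.6, 0, 0, 0.28, -1],
  [-9, 12, 0.9, 0, 0, 0.42, -1],
  [-12, 17, 1.2, 0, 0, 0.56, -1],
  [-15, 22.2, 1.6, 0, 0, 0.7, -1],
])

```text
clock: 1.6
position: [0.687, 0.1627, 0.2013]
tool_rot: [-3.141, 0.0, 0.808]
force: [-0.3, 0.1, 1.1]
grip_width: -0.0001
finger_force: 0.0
```

```bash
python3 -c "
from h import *
goto([.702,.1515,.2],.436)"
```

```text
clk 1.6 pos [0.687  0.1627 0.2013] rot [-3.141  0.     0.808] q [-0.62  0.75  0.53  1.41 -0.4   1.1  -0.78] F [-0.3  0.1  1.1] gw -0.0001
shift cm [0.22 1.86 0.13] turn [-0.     0.     0.372]
```

Emit:
play_rows([
  [0.1, 0.6, 0, 0, 0, 0.12, -1],
  [0.2, 1.2, 0, 0, 0, 0.25, -1],
  [0.2, 1.9, 0.1, 0, 0, 0.372, -1],
  [0.2, 1.9, 0.1, 0, 0, 0.372, -1],
  [0.2, 1.9, 0.1, 0, 0, 0.372, -1],
])

```text
clock: 2.1
position: [0.7006, 0.1526, 0.2001]
tool_rot: [-3.142, 0.001, 0.446]
force: [0.9, 0.1, -0.6]
grip_width: 0.0005
finger_force: 0.0
```

```bash
python3 - <<'E'
from h import *
import cv2,json
i=viewer.camera_info("wrist")
p,d=viewer.grab_frame("wrist"); cv2.imwrite("pics/w1.png",p[:,:,::-1])
np.savez("w1.npz",fx=i["fx"],fy=i["fy"],cx=i["cx"],cy=i["cy"],R=i["R"],t=i["t"],d=d)
goto([.702,.1515,.2],.436)
for l,X in dict(knob=[.671,.138,.085],corner=[.6252,.1155,.034],end=[.6401,.0838,.034]).items(): print(l,proj("wrist",X,i))
E
```

```text
clk 2.15 pos [0.7006 0.1529 0.2003] rot [-3.141  0.     0.446] q [-0.64  0.79  0.62  1.37 -0.48  1.13 -1.07] F [-0.3 -0.1 -0.8] gw 0.0
shift cm [0.07 0.18 0.03] turn [-0.    0.    0.01]
knob [319.64885369 278.93789379]
corner [320.13439798 311.49989803]
end [362.36671446 311.72937283]
```

View pics/w1.png

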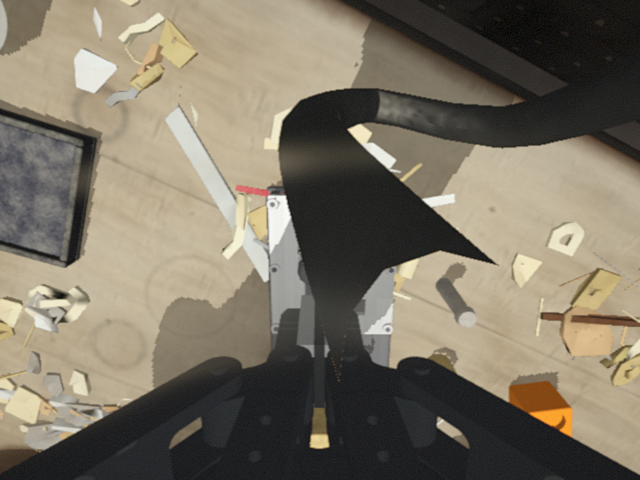

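The wrist picture shows the plate's edges running upright at columns ~270 and ~395, with screws at (275,268), (275,327) and (390,327). The knob is hidden behind the arm's cable. I'll check these against the jig fit.

```bash
python3 - <<'E'
from h import *
import cv2
z=np.load("w1.npz"); i={k:(float(z[k]) if z[k].ndim==0 else z[k]) for k in ("fx","fy","cx","cy","R","t")}
yaw=-2.7055; R=np.array([[np.cos(yaw),-np.sin(yaw)],[np.sin(yaw),np.cos(yaw)]]); t=np.array([.5818,.0786])
for l,u,v,h in [("L edge",269.5,260,.034),("L edge",271.5,320,.034),("R edge",395,325,.034),("R edge",394,345,.034),("screw",275,268,.038),("screw",275,327,.038),("screw",390,327,.038),("topscrew",273,204,.038),("punch top",467,318,.068)]:
    p=ray("wrist",u,v,h,i); print(l,p.round(4),(R.T@(p[:2]-t)*1e3).round(1))
# depth-based: knob top in side + plate
for n,r in (("side",(slice(195,225),slice(370,400))),("scene",(slice(198,225),slice(312,332)))):
    _,d=viewer.grab_frame(n); c=viewer.camera_info(n)
    v,u=np.mgrid[r]; dd=d[r]; P=np.stack([(u-c["cx"])/c["fx"]*dd,(v-c["cy"])/c["fy"]*dd,dd],-1).reshape(-1,3)
    X=(P-c["t"])@c["R"]; m=(X[:,2]>.055)&(X[:,2]<.095); X=X[m]; print(n,len(X),X.mean(0) if len(X) else "", X[:,2].max() if len(X) else "",c["t"]@-c["R"])
    if len(X): q=(X[:,:2]-t)@R*1e3; print(np.percentile(q,[5,50,95],axis=0).round(1))
    cv2.imwrite(f"pics/{n}1.png",viewer.grab_frame(n)[0][:,:,::-1])
E
```

```text
L edge [0.6489 0.1715 0.034 ] [-100.1  -55.9]
L edge [0.6006 0.1487 0.034 ] [-46.7 -55.6]
R edge [0.6409 0.0534 0.034 ] [-42.9  47.8]
R edge [0.6237 0.045  0.034 ] [-23.8  48.2]
screw [0.6462 0.1651 0.038 ] [-94.9 -51.2]
screw [0.5981 0.144  0.038 ] [-42.4 -52.4]
screw [0.6392 0.058  0.038 ] [-43.3  42.9]
topscrew [0.6929 0.1873 0.038 ] [-146.6  -51.6]
punch top [0.6833 0.0226 0.068 ] [-68.3  93.6]
side 239 [0.67018809 0.13690947 0.07425429] 0.08735010046052923 [ 0.42893644 -0.57720628  0.65080527]
[[-115.   -25.1]
 [-103.7  -14. ]
 [ -98.    -8.8]]
scene 145 [0.66924104 0.13587597 0.07164549] 0.08487686840774544 [ 0.10144202 -0.54385065  0.43163364]
[[-111.8  -24.8]
 [-102.1  -14.3]
 [ -98.3   -7.4]]
```

```bash
cat >> h.py <<'E'
yaw=-2.7055; RJ=np.array([[np.cos(yaw),-np.sin(yaw)],[np.sin(yaw),np.cos(yaw)]]); tJ=np.array([.583,.083])
def gj(x,y,z,ty):
    w=RJ@np.array([x,y])/1e3+tJ; s=observe(); f=s["force"][:2]@RJ
    print("now jig",((s["position"][:2]-tJ)@RJ*1e3).round(1),"Fjig",f.round(1)); goto([*w,z],ty)
E
python3 -c "
from h import *
gj(-139,-15,.048,.436)"
```

```text
now jig [-136.2  -13.5] Fjig [-0.5  0.6]
clk 2.35 pos [0.7008 0.1528 0.2007] rot [-3.141 -0.     0.443] q [-0.64  0.79  0.62  1.37 -0.48  1.13 -1.08] F [ 0.7 -0.4 -0.2] gw -0.0001
shift cm [ 0.28 -0.14 15.27] turn [-0.    -0.     0.007]
```

Emit:
play_rows([
  [0.2, -0.1, 2, 0, 0, 0.007, -1],
  [0.4, -0.1, 5, 0, 0, 0.007, -1],
  [0.4, -0.1, 8, 0, 0, 0.007, -1],
  [0.4, -0.1, 10, 0, 0, 0.007, -1],
  [0.4, -0.1, 11, 0, 0, 0.007, -1],
])

```text
clock: 2.85
position: [0.7033, 0.1552, 0.0887]
tool_rot: [-3.141, 0.002, 0.436]
force: [1.0, 0.4, 0.6]
grip_width: 0.0001
finger_force: 0.0
```

Emit:
play_rows([
  [0, 0, 1, 0, 0, 0, -1],
  [0, 0, 2, 0, 0, 0, -1],
  [0, 0, 3, 0, 0, 0, -1],
  [0, 0, 4, 0, 0, 0, -1],
  [0, 0, 4.2, 0, 0, 0, -1],
])

```text
clock: 3.35
position: [0.7036, 0.1551, 0.0473]
tool_rot: [-3.141, 0.001, 0.435]
force: [0.3, 0.1, -0.2]
grip_width: 0.0
finger_force: 0.0
```

```bash
python3 - <<'E'
from h import *
import cv2
gj(-120,-15,.048,.436)
p,d=viewer.grab_frame("side"); cv2.imwrite("pics/s2.png",cv2.resize(p[100:320,240:480,::-1],None,fx=2.7,fy=2.7,interpolation=cv2.INTER_CUBIC))
E
```

```text
now jig [-139.8  -14.4] Fjig [-0.3  0.1]
clk 3.35 pos [0.7036 0.1551 0.0473] rot [-3.141e+00  1.000e-03  4.350e-01] q [-0.6   0.96  0.53  1.45 -0.57  0.89 -1.02] F [ 0.3  0.1 -0.2] gw 0.0
shift cm [-1.98 -0.06 -0.07] turn [-0.     0.001 -0.001]
```

View pics/s2.png

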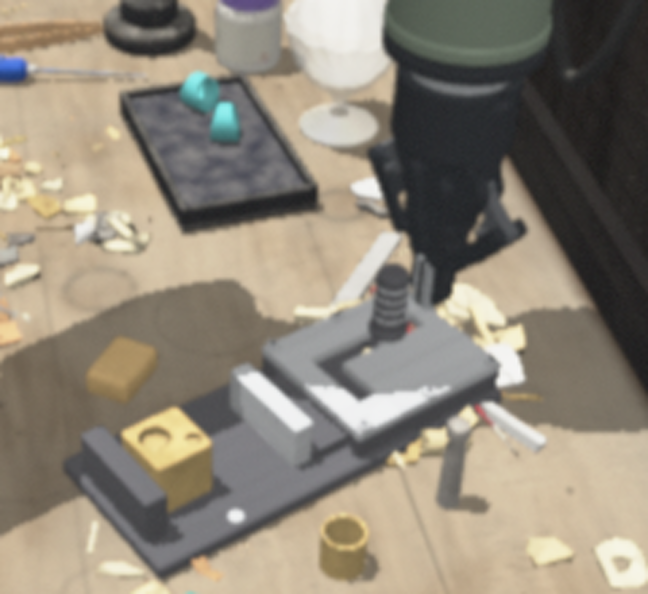

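The side crop shows the shut fingertips at (430,285), just behind the knob at (390,300) and clear of everything else. I start pushing along jig +x, which is tool -x.

Emit:
play_rows([
  [-0.4, 0, 0, 0, 0, 0, -1],
  [-0.8, 0, 0, 0, 0, 0, -1],
  [-1.2, 0, 0, 0, 0, 0, -1],
  [-1.6, 0, 0, 0, 0, 0, -1],
  [-2, 0, 0, 0, 0, 0, -1],
])

```text
clock: 3.9
position: [0.6861, 0.1466, 0.0489]
tool_rot: [3.141, -0.001, 0.435]
force: [3.0, 0.7, 1.3]
grip_width: -0.0001
finger_force: 1.3
```

Emit:
play_rows([
  [-0.3, 0, 0, 0, 0, 0, -1],
  [-0.6, 0, 0, 0, 0, 0, -1],
  [-0.9, 0, 0, 0, 0, 0, -1],
  [-1.2, 0, 0, 0, 0, 0, -1],
  [-1.5, 0, 0, 0, 0, 0, -1],
])

```text
clock: 4.4
position: [0.6722, 0.1403, 0.0485]
tool_rot: [-3.142, -0.0, 0.435]
force: [2.6, 0.2, 2.3]
grip_width: -0.0002
finger_force: 1.2
```

```bash
python3 -c "
from h import *
gj(-77,-15,.048,.436)"
```

```text
now jig [-105.   -14.3] Fjig [-2.5  0.9]
clk 4.4 pos [0.6722 0.1403 0.0485] rot [-3.142 -0.     0.435] q [-0.6   0.91  0.53  1.56 -0.57  0.83 -0.99] F [2.6 0.2 2.3] gw -0.0002
shift cm [-2.8  -0.07  0.05] turn [-0.    -0.    -0.001]
```

Emit:
play_rows([
  [-0.3, 0, 0, 0, 0, 0, -1],
  [-0.6, 0, 0, 0, 0, 0, -1],
  [-0.9, 0, 0, 0, 0, 0, -1],
  [-1.2, 0, 0, 0, 0, 0, -1],
  [-1.5, 0, 0, 0, 0, 0, -1],
])

```text
clock: 4.9
position: [0.6585, 0.1339, 0.0485]
tool_rot: [3.142, 0.0, 0.435]
force: [3.1, -0.5, 1.5]
grip_width: -0.0002
finger_force: 1.2
```

Emit:
play_rows([
  [-0.1, 0, 0, 0, 0, 0, -1],
  [-0.2, 0, 0, 0, 0, 0, -1],
  [-0.3, 0, 0, 0, 0, 0, -1],
  [-0.4, 0, 0, 0, 0, 0, -1],
  [-0.5, 0, 0, 0, 0, 0, -1],
])

```text
clock: 5.4
position: [0.6542, 0.1319, 0.0485]
tool_rot: [3.142, 0.0, 0.435]
force: [1.9, 0.1, 1.7]
grip_width: 0.0002
finger_force: 1.1
```

```bash
python3 -c "
from h import *
gj(-77,-15,.048,.436)"
```

```text
now jig [-85.2 -14.3] Fjig [-1.8  0.7]
clk 5.4 pos [0.6542 0.1319 0.0485] rot [3.142 0.    0.435] q [-0.61  0.88  0.52  1.62 -0.57  0.8  -0.97] F [1.9 0.1 1.7] gw 0.0002
shift cm [-0.82 -0.07  0.05] turn [ 0.     0.    -0.001]
```

Emit:
play_rows([
  [-0.1, 0, 0, 0, 0, 0, -1],
  [-0.2, 0, 0, 0, 0, 0, -1],
  [-0.3, 0, 0, 0, 0, 0, -1],
  [-0.4, 0, 0, 0, 0, 0, -1],
  [-0.4, 0, 0, 0, 0, 0, -1],
])

```text
clock: 5.9
position: [0.6504, 0.1302, 0.0485]
tool_rot: [-3.141, 0.0, 0.435]
force: [0.7, -0.1, 0.2]
grip_width: 0.0002
finger_force: 0.5
```

Emit:
play_rows([
  [-0.1, 0, 0, 0, 0, 0, -1],
  [-0.1, 0, 0, 0, 0, 0, -1],
  [-0.2, 0, 0, 0, 0, 0, -1],
  [-0.2, 0, 0, 0, 0, 0, -1],
  [-0.2, 0, 0, 0, 0, 0, -1],
])

```text
clock: 6.4
position: [0.6487, 0.1294, 0.0485]
tool_rot: [-3.142, 0.0, 0.435]
force: [1.6, 0.5, 0.5]
grip_width: 0.0
finger_force: 0.5
```

Emit:
play_rows([
  [-0.05, 0, 0, 0, 0, 0, -1],
  [-0.1, 0, 0, 0, 0, 0, -1],
  [-0.1, 0, 0, 0, 0, 0, -1],
  [-0.15, 0, 0, 0, 0, 0, -1],
  [-0.15, 0, 0, 0, 0, 0, -1],
])

```text
clock: 6.9
position: [0.6475, 0.1288, 0.0486]
tool_rot: [3.142, -0.0, 0.435]
force: [4.1, 1.1, 0.1]
grip_width: 0.0
finger_force: 2.0
```

```bash
python3 -c "
from h import *
gj(-77,-15,.048,.436)"
```

```text
now jig [-77.8 -14.3] Fjig [-4.1  0.7]
clk 6.9 pos [0.6475 0.1288 0.0486] rot [ 3.142 -0.     0.435] q [-0.61  0.87  0.52  1.64 -0.57  0.78 -0.96] F [4.1 1.1 0.1] gw 0.0
shift cm [-0.08 -0.07  0.06] turn [ 0.    -0.    -0.001]
```

Emit:
play_rows([
  [-0.05, 0, 0, 0, 0, 0, -1],
  [-0.1, 0, 0, 0, 0, 0, -1],
  [-0.1, 0, 0, 0, 0, 0, -1],
  [-0.15, 0, 0, 0, 0, 0, -1],
  [-0.15, 0, 0, 0, 0, 0, -1],
])

```text
clock: 7.4
position: [0.6461, 0.1282, 0.0485]
tool_rot: [3.142, -0.0, 0.435]
force: [5.5, 1.2, -0.8]
grip_width: 0.0
finger_force: 2.4
```

Emit:
play_rows([
  [-0.05, 0, 0, 0, 0, 0, -1],
  [-0.1, 0, 0, 0, 0, 0, -1],
  [-0.1, 0, 0, 0, 0, 0, -1],
  [-0.15, 0, 0, 0, 0, 0, -1],
  [-0.15, 0, 0, 0, 0, 0, -1],
])

```text
clock: 7.9
position: [0.6459, 0.1281, 0.0487]
tool_rot: [3.141, -0.003, 0.435]
force: [13.2, 3.9, -5.6]
grip_width: -0.0
finger_force: 6.5
```

Emit:
play_rows([
  [-0.05, 0, 0, 0, 0, 0, -1],
  [-0.05, 0, 0, 0, 0, 0, -1],
  [-0.05, 0, 0, 0, 0, 0, -1],
  [-0.05, 0, 0, 0, 0, 0, -1],
  [-0.05, 0, 0, 0, 0, 0, -1],
])

```text
clock: 8.4
position: [0.6458, 0.1281, 0.0488]
tool_rot: [3.141, -0.003, 0.435]
force: [16.2, 4.9, -7.0]
grip_width: 0.0
finger_force: 7.8
```

```bash
python3 -c "
from h import *
gj(-77,-15,.048,.436)"
```

```text
now jig [-76.  -14.3] Fjig [-16.8   2.4]
clk 8.4 pos [0.6458 0.1281 0.0488] rot [ 3.141e+00 -3.000e-03  4.350e-01] q [-0.61  0.87  0.52  1.65 -0.57  0.78 -0.96] F [16.2  4.9 -7. ] gw 0.0
shift cm [ 0.1  -0.07  0.08] turn [ 0.001 -0.003 -0.001]
```

Firm stop felt: 17 N with no movement, and the tool at jig x = -76 puts the knob at about -54. Next I back off, go round to the -y side and turn 90°.

Emit:
play_rows([
  [0.5, 0, 0, 0, 0, 0, -1],
  [1.5, 0, 0, 0, 0, 0, -1],
  [2.2, -1, -0.5, 0, 0, 0, -1],
  [2.2, -2.5, -1, 0, 0, 0, -1],
  [2.2, -4, -1, 0, 0, 0, -1],
])

```text
clock: 8.9
position: [0.6468, 0.1745, 0.0592]
tool_rot: [-3.141, -0.0, 0.435]
force: [0.1, 0.8, 0.0]
grip_width: 0.0001
finger_force: 0.0
```

Emit:
play_rows([
  [0, 0, 0, 0, 0, -0.14, -1],
  [0, 0, 0, 0, 0, -0.28, -1],
  [0, 0, 0, 0, 0, -0.42, -1],
  [0, 0, 0, 0, 0, -0.56, -1],
  [0, 0, 0, 0, 0, -0.7, -1],
])

```text
clock: 9.4
position: [0.6463, 0.1744, 0.0586]
tool_rot: [-3.141, -0.0, 1.142]
force: [0.2, -0.5, -0.2]
grip_width: 0.0002
finger_force: 0.0
```

Emit:
play_rows([
  [0, 0, 0, 0, 0, -0.14, -1],
  [0, 0, 0, 0, 0, -0.28, -1],
  [0, 0, 0, 0, 0, -0.42, -1],
  [0, 0, 0, 0, 0, -0.56, -1],
  [0, 0, 0, 0, 0, -0.7, -1],
])

```text
clock: 9.9
position: [0.6463, 0.1743, 0.0586]
tool_rot: [-3.141, -0.0, 1.842]
force: [0.3, -0.2, 0.3]
grip_width: 0.0
finger_force: 0.0
```

```bash
python3 -c "
from h import *
gj(-54,-54,.058,2.007)"
```

```text
now jig [-96. -56.] Fjig [-0.2  0.3]
clk 9.9 pos [0.6463 0.1743 0.0586] rot [-3.141 -0.     1.842] q [-0.46  0.8   0.18  1.6  -0.19  0.76  0.07] F [ 0.3 -0.2  0.3] gw 0.0
shift cm [-0.89 -4.11  0.06] turn [-0.    -0.    -0.165]
```

Emit:
play_rows([
  [-0.2, -1, 0, 0, 0, -0.1, -1],
  [-0.4, -2, 0, 0, 0, -0.165, -1],
  [-0.6, -3, 0, 0, 0, -0.165, -1],
  [-0.9, -4.1, 0.5, 0, 0, -0.165, -1],
  [-0.9, -4.1, 1, 0, 0, -0.165, -1],
])

```text
clock: 10.4
position: [0.6087, 0.1535, 0.0486]
tool_rot: [-3.141, -0.0, 1.998]
force: [-0.1, -0.8, 1.0]
grip_width: 0.0001
finger_force: 0.0
```

```bash
python3 - <<'E'
from h import *
import cv2
gj(-54,-36,.048,2.007)
p,d=viewer.grab_frame("side"); cv2.imwrite("pics/s3.png",cv2.resize(p[100:320,240:480,::-1],None,fx=2.7,fy=2.7,interpolation=cv2.INTER_CUBIC))
E
```

```text
now jig [-53.1 -53. ] Fjig [0.4 0.7]
clk 10.4 pos [0.6087 0.1535 0.0486] rot [-3.141 -0.     1.998] q [-0.43  0.76  0.13  1.72 -0.14  0.67  0.21] F [-0.1 -0.8  1. ] gw 0.0001
shift cm [-1.7   0.11  0.06] turn [-0.001 -0.    -0.009]
```

View pics/s3.png

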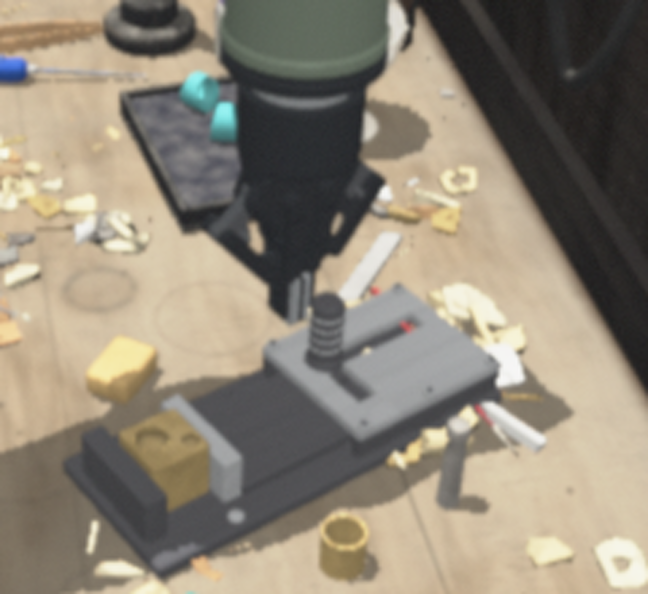

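The side crop shows the jaw closed on the block, the knob at the corner (325,330), and the fingers on its -y side at (293,295). The short leg is open to (360,390). Pushing along tool -x.

Emit:
play_rows([
  [-0.3, 0.1, 0, 0, 0, -0.009, -1],
  [-0.7, 0.1, 0, 0, 0, -0.009, -1],
  [-1.1, 0.1, 0, 0, 0, -0.009, -1],
  [-1.4, 0.1, 0, 0, 0, -0.009, -1],
  [-1.7, 0.1, 0, 0, 0, -0.009, -1],
])

```text
clock: 10.95
position: [0.6184, 0.1384, 0.0486]
tool_rot: [3.141, -0.0, 2.009]
force: [0.4, 1.9, -0.4]
grip_width: 0.0003
finger_force: 0.8
```

Emit:
play_rows([
  [-0.2, 0, 0, 0, 0, 0, -1],
  [-0.4, 0, 0, 0, 0, 0, -1],
  [-0.6, 0, 0, 0, 0, 0, -1],
  [-0.8, 0, 0, 0, 0, 0, -1],
  [-1, 0, 0, 0, 0, 0, -1],
])

```text
clock: 11.45
position: [0.6224, 0.1293, 0.0485]
tool_rot: [3.142, -0.0, 2.009]
force: [0.1, 2.6, 0.5]
grip_width: 0.0002
finger_force: 0.7
```

```bash
python3 -c "
from h import *
gj(-54,-1,.048,2.007)"
```

```text
now jig [-55.3 -25.3] Fjig [-1.2 -2.3]
clk 11.45 pos [0.6224 0.1293 0.0485] rot [ 3.142 -0.     2.009] q [-0.38  0.77  0.12  1.7  -0.13  0.68  0.25] F [0.1 2.6 0.5] gw 0.0002
shift cm [-2.43 -0.13  0.05] turn [ 0.    -0.     0.002]
```

Contact at about 2 N and moving freely. About 23 mm to go.

Emit:
play_rows([
  [-0.2, 0, 0, 0, 0, 0, -1],
  [-0.5, 0, 0, 0, 0, 0, -1],
  [-0.8, 0, 0, 0, 0, 0, -1],
  [-1.1, 0, 0, 0, 0, 0, -1],
  [-1.4, 0, 0, 0, 0, 0, -1],
])

```text
clock: 11.95
position: [0.6284, 0.1164, 0.0485]
tool_rot: [-3.142, 0.0, 2.009]
force: [1.0, 2.0, -0.6]
grip_width: 0.0001
finger_force: 0.8
```

Emit:
play_rows([
  [-0.1, 0, 0, 0, 0, 0, -1],
  [-0.2, 0, 0, 0, 0, 0, -1],
  [-0.3, 0, 0, 0, 0, 0, -1],
  [-0.4, 0, 0, 0, 0, 0, -1],
  [-0.5, 0, 0, 0, 0, 0, -1],
])

```text
clock: 12.45
position: [0.6304, 0.1121, 0.0485]
tool_rot: [-3.141, -0.0, 2.009]
force: [-0.3, 0.8, 0.1]
grip_width: -0.0002
finger_force: 0.7
```

Emit:
play_rows([
  [-0.05, 0, 0, 0, 0, 0, -1],
  [-0.1, 0, 0, 0, 0, 0, -1],
  [-0.15, 0, 0, 0, 0, 0, -1],
  [-0.2, 0, 0, 0, 0, 0, -1],
  [-0.2, 0, 0, 0, 0, 0, -1],
])

```text
clock: 12.95
position: [0.6313, 0.1102, 0.0485]
tool_rot: [-3.142, 0.0, 2.009]
force: [0.7, 0.1, 0.8]
grip_width: -0.0
finger_force: 0.4
```

```bash
python3 -c "
from h import *
gj(-54,-1,.048,2.007)"
```

```text
now jig [-55.3  -4.3] Fjig [-0.6  0.2]
clk 12.95 pos [0.6313 0.1102 0.0485] rot [-3.142  0.     2.009] q [-0.34  0.78  0.12  1.68 -0.13  0.69  0.28] F [0.7 0.1 0.8] gw -0.0
shift cm [-0.33 -0.13  0.05] turn [-0.     0.     0.002]
```

Emit:
play_rows([
  [-0.05, 0, 0, 0, 0, 0, -1],
  [-0.1, 0, 0, 0, 0, 0, -1],
  [-0.15, 0, 0, 0, 0, 0, -1],
  [-0.2, 0, 0, 0, 0, 0, -1],
  [-0.2, 0, 0, 0, 0, 0, -1],
])

```text
clock: 13.45
position: [0.6317, 0.1094, 0.0485]
tool_rot: [-3.141, -0.001, 2.009]
force: [-3.5, 6.3, 1.2]
grip_width: -0.0001
finger_force: 3.3
```

Emit:
play_rows([
  [-0.05, 0, 0, 0, 0, 0, -1],
  [-0.1, 0, 0, 0, 0, 0, -1],
  [-0.1, 0, 0, 0, 0, 0, -1],
  [-0.15, 0, 0, 0, 0, 0, -1],
  [-0.15, 0, 0, 0, 0, 0, -1],
])

```text
clock: 13.95
position: [0.6318, 0.1092, 0.0485]
tool_rot: [-3.141, -0.002, 2.01]
force: [-5.9, 11.2, 3.9]
grip_width: -0.0004
finger_force: 6.3
```

Emit:
play_rows([
  [-0.05, 0, 0, 0, 0, 0, -1],
  [-0.1, 0, 0, 0, 0, 0, -1],
  [-0.1, 0, 0, 0, 0, 0, -1],
  [-0.1, 0, 0, 0, 0, 0, -1],
  [-0.1, 0, 0, 0, 0, 0, -1],
])

```text
clock: 14.45
position: [0.632, 0.1092, 0.0485]
tool_rot: [-3.141, -0.003, 2.011]
force: [-9.7, 15.4, 5.1]
grip_width: 0.0003
finger_force: 8.3
```

Firm stop at 18 N. I back off, rise, and check.

Emit:
play_rows([
  [0.5, 0, 0, 0, 0, 0, -1],
  [1.5, 0, 0, 0, 0, 0, -1],
  [3, 0, -1, 0, 0, 0, -1],
  [4, 0, -4, 0, 0, 0, -1],
  [5, 0, -8, 0, 0, 0, -1],
])

```text
clock: 14.95
position: [0.6104, 0.1527, 0.1287]
tool_rot: [-3.139, -0.0, 2.009]
force: [-0.2, 0.6, 0.6]
grip_width: 0.0004
finger_force: 0.0
```

```bash
python3 - <<'E'
from h import *
import cv2
gj(-54,-1,.048,2.007)
p,d=viewer.grab_frame("side"); cv2.imwrite("pics/s4.png",cv2.resize(p[180:320,255:455,::-1],None,fx=4,fy=4,interpolation=cv2.INTER_CUBIC))
for l,a,b,z in [("end",-55,20,.085),("end coll",-55,20,.034),("end2mm short",-55,15,.085)]:
    print(l,((proj("side",[*(RJ@np.array([a,b])/1e3+tJ),z])-[255,180])*4).round())
# knob from depth, both cameras
for n in ("side","scene"):
    _,d=viewer.grab_frame(n); c=viewer.camera_info(n); v,u=np.mgrid[0:480,0:640]
    X=(np.stack([(u-c["cx"])/c["fx"]*d,(v-c["cy"])/c["fy"]*d,d],-1).reshape(-1,3)-c["t"])@c["R"]
    q=(X[:,:2]-tJ)@RJ*1e3; m=(X[:,2]>.055)&(X[:,2]<.088)&(abs(q[:,0]+55)<22)&(abs(q[:,1]-15)<25)
    print(n,m.sum(),np.percentile(q[m],[3,50,97],axis=0).round(1).tolist())
E
```

```text
now jig [-54.3 -51.6] Fjig [-0.  -0.7]
clk 14.95 pos [0.6104 0.1527 0.1287] rot [-3.139 -0.     2.009] q [-0.44  0.65  0.15  1.68 -0.12  0.82  0.2 ] F [-0.2  0.6  0.6] gw 0.0004
shift cm [-5.06 -0.02  8.07] turn [-0.003 -0.     0.002]
end [483. 166.]
end coll [474. 260.]
end2mm short [475. 160.]
side 262 [[-60.7, 12.9], [-48.6, 24.8], [-42.0, 30.3]]
scene 168 [[-58.9, 12.1], [-46.8, 24.5], [-42.5, 31.7]]
```

View pics/s4.png

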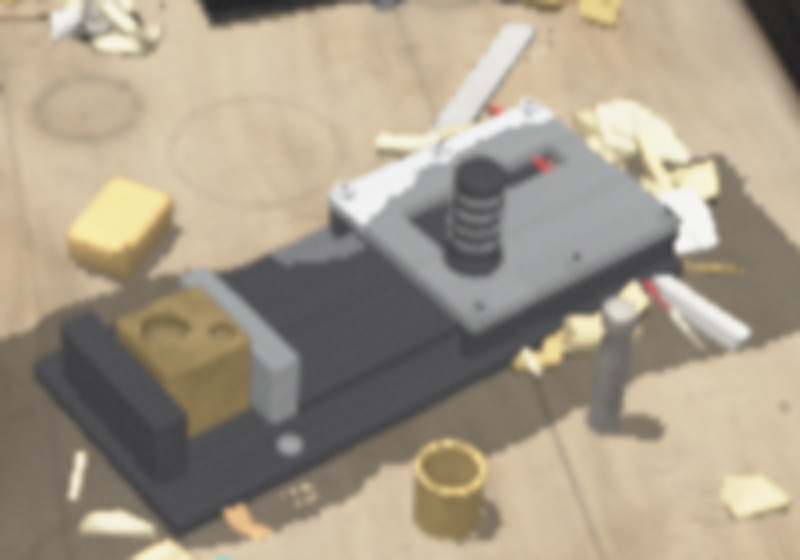

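The side crop shows the knob at (478,215), at the short leg's end. The jaw is shut on the block, and the tube, punch and wax are where they were. Depth puts the knob's y at about +20 mm, as required.

```bash
python3 -c "
from workcell import bot
print(bot.job_done())"
```

```text
the job is handed in; nothing more can be done
None
```

The jig is closed on the brass block and locked. I felt a firm stop at both the corner and the end of the short leg, with pushes peaking at about 18 N, and handed in at about 15 s with the robot clear and the tube, punch and wax unmoved.

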